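# Click the sander's speed lever to the third detent and start it

### The job

Set the disc sander's speed for the wooden stars: with a fingertip or the outside of the fingers, push the orange lever along its slot away from the short-mark end, counting the clicks by feel, and stop at the third click without running past it. Then press the green start button all the way down and let it come up again. Only push and press: do not take the lever between the fingers, do not press the red stop button, and leave every loose thing (stars, tools, sanding block, bottle) where it lies.

Things in the scene. Friction and masses are not known exactly. Their poses are not given: they have to be found in the camera images.
- console: fixed green metal speed console, 160 (x) x 210 (y) x 70 mm high; origin at the centre of its underside on the bench, z up. The lever's slot runs along its y axis through the middle of the flat top, which is 70 mm above the bench. Six black marks beside the slot, on the console's -x side, stand level with the lever's parking place and its five clicks; the shortest mark is the parking place and they grow longer along +y
- speed_lever (a joint): travel in m of the orange lever along the console's +y axis, 0 (parking place, end stop) to 0.080 (end stop). Spring detents every 16 mm: parked at 0, first click at 0.016, second at 0.032, third at 0.048, and so on. Starts parked (within 3 mm). Between detents it takes a push of up to about 5 N, felt to rise and then drop halfway (8 mm) as the lever snaps on by itself into the next detent, where it stays; no push is needed to hold it there
- lever_top (a point): centre of the top of the orange lever's paddle, 116 mm above the bench; moves with the lever, axes as the console's. The paddle is 30 mm wide (x), 14 mm thick along the slot (y) and 36 mm high, its lower edge 10 mm above the console's top, on a thin steel stem. The console's top is free on either side of it
- start (a joint): travel in m of the green start button, 0 up to 0.006 fully down; springs back up. About 1.5 N starts it moving and 5 N holds it fully down
- start_top (a point): centre of the top face of the green button (36 mm across, 6 mm travel straight down), 72 mm above the bench; in a black collar of 52 mm on a fixed grey box 70 x 70 x 50 mm. It stands on the left or the right of the console, the red one on the other side
- stop (a joint): travel in m of the red stop button, 0 up to 0.006 fully down; not to be pressed
- stop_top (a point): centre of the top face of the red stop button, same make and height as the green one
- star_a: loose carved pale wooden star, 110 mm across, 18 mm high; origin at the centre of its underside
- star_b: a second such star
- star_c: a third such star
- hammer: loose hammer lying on the bench behind the console; origin under its middle, handle towards its -x
- chisel: loose slim hand tool with wooden handle, lying on the bench; origin under its middle, handle towards its -x
- bottle: loose dark bottle with a blue cap, 66 mm across, 190 mm high; origin at the centre of its underside
- sand_block: loose cork sanding block 100 x 60 x 38 mm; origin at the centre of its underside

How it is judged:
On the way, in this order (a step that is already met when the one before it is completed fails the run):
1. the lever rests at the third click (value of joint speed_lever between 0.044 and 0.052 m and velocity of joint speed_lever below 0.01 m/s), for 0.2 s.
2. the green button is pressed down (value of joint start above 0.0045 m and value of joint speed_lever between 0.044 and 0.052 m), for 0.02 s.
At the end, for the whole second after the job is handed in: The lever rests at the third click (48 mm, within 4 mm), both buttons are up, and every loose thing (stars, tools, sanding block, bottle) is within 25 mm of where it lay (value of joint speed_lever between 0.044 and 0.052 m and value of joint each of start, stop below 0.0015 m and distance of each of star_a, star_b, star_c, hammer, chisel, bottle, sand_block from where it was at the start of the episode below 0.025 m); the robot touches nothing.
It fails at once if the lever runs past the third click (value of joint speed_lever above 0.055 m).
It fails at once if the green button is pressed before the lever is at the third click (value of joint start above 0.003 m and not (value of joint speed_lever between 0.044 and 0.052 m)).
It fails at once if the red button is pressed (value of joint stop above 0.003 m).
It fails at once if the lever is taken between the fingers (x of the grasp point in the frame of lever_top between -0.012 and 0.012 m and y of the grasp point in the frame of lever_top between -0.01 and 0.01 m and z of the grasp point in the frame of lever_top between -0.06 and 0.01 m and contact force between the fingers and speed_lever above 0.5 N).
It fails at once if a star, a tool, the sanding block or the bottle is shifted or lifted (distance of any of star_a, star_b, star_c, hammer, chisel, bottle, sand_block from where it was at the start of the episode above 0.025 m).
It also fails if it takes over 64 s, if anything falls off the work surface, if the arm or the gripper's body presses on something with over 40 N, if the wrist force passes 120 N, or if a joint passes its speed limit or range.

### The arm

A 7-joint arm with a two-finger parallel gripper is mounted at the origin on the work surface. World frame = base frame: x ahead of the robot, y to its left, z up, the work surface at z = 0. Lengths are in m, angles in rad, forces in N, time in s.
With the tool pointing down it reaches from about 0.4 to 0.85 m from the base axis. Payload 10.4 kg.
Tool frame: the origin (TCP) lies midway between the tips of the shut fingers; the grasp point (between the pads) lies 19 mm behind it; z points along the fingers, y is the line along which they close (so a half turn about z gives the same grasp; the last joint's range is limited). The gripper opens to 85 mm and grips with 20 to 120 N. Pads are 22 mm wide; open, the fingers measure 114 mm over their backs; the gripper's body (76 mm by 85 mm) begins 54 mm behind the grasp point. The pads swing forward as they close: fully open they stand 13 mm farther back than shut.
Start: joints at [-1.284, 0.332, -0.065, 1.46, 0.022, 1.35, -0.088], TCP at [0.191, 0.595, 0.231] pointing down, gripper open.
Joint ranges: [-2.6, 2.6], [-0.5, 2.12], [-1.47, 1.34], [0.16, 2.42], [-1.27, 4.41], [0.06, 2.06], [-2.6, 2.6]. Speed limits (rad/s): [2.22, 2.22, 2.79, 2.79, 3.14, 3.14, 3.14].

### API

Orientations are given as a unit quaternion [x, y, z, w].
In Python, from workcell import monitor, eyes, manip gives the robot as it stands.
- The arm moves only by the tool send_rows, never from a script. Its arguments are lists of equal length, an entry for each row: "offset": the shift along the tool's x, y, z in mm, a list of three; "roll": the turn about the tool's z in rad. In form: {"offset": [[tx, ty, tz], ...], "roll": [roll, ...]}. A call has exactly 5 rows; each row is the pose to reach, as a shift and turn from the pose commanded when the call began, along the tool's axes at that moment; what a row does not reach only later rows make up. A row lasts 1/12 s, in which the tool goes at most 41.7 mm and 7.16 degrees, less where a joint would pass 70% of its speed; a pose out of reach is approached as far as the arm can. A call with a gripper value outside its range is refused whole. "jaw" is the opening, from 0 (shut) to 1 (fully open), set as the call begins (left out, the last holds). The fingers move at their own pace and stop on an object; "newtons" is the grip in N (left out, the last holds). Time passes only in rows, so rows that repeat a pose let the fingers close, or fill a call up. It gives the time, the measured TCP pose, the force and the opening at its end, in the units of the state.
- monitor.get_obs(): the state, without advancing time (a new reading comes with each control period).
- eyes.camera(name): name is "scene" or "top"; returns (picture, depth): 400x640x3 uint8, blue, green, red; 400x640 float32, m along the optical axis (not along the pixel's ray), 0 where there is no reading.
- eyes.camera_params(name): a dict with "fovy" (degrees; the focal length in pixels is half the picture's height over the tangent of half this angle, whatever the lens; pixels are square), "cx", "cy" (the principal point, pixels), "R" (3x3) and "t" (3): a world point X has camera coordinates R X + t. Camera axes: x right, y down, z forward; pixel columns grow to the right and rows downward; lengths in m; the calibration is good to about 2 mm. A picture is of the moment at which its call begins. camera_params takes no time and is no camera call.
- manip.hand_in(): hands the job in, once; it reports no verdict.
The state is a dict: "clock": time; "joint_pos": joint angles; "joint_velocities": joint speeds; "tau": joint torques, N m; "position": TCP position; "ee_rot": TCP orientation; "ft_force": force on the tool from outside, world axes, zero at the start; "torque": the same for the moment, N m; "grip_width": opening from 0.0 (shut) to 1.0 (fully open).
Only numpy, scipy, OpenCV 4.12 (cv2) and the standard library are available. Lean on these libraries where they do the work, as an engineer would, in place of code of your own. Each camera call takes 0.05 s, during which the arm holds its last target. There are 200 camera calls.

## Working session

There is one attempt and no reset: what is moved stays moved. The work goes in short steps, Python scripts to look and compute and a tool call to move; the robot and the scene stay as the last step left them, time stands still between calls to the robot, and variables do not carry over. Pictures are saved under pics/ and viewed, on a budget of 10 in all, crops included, one or two more only if the job needs it, and the job is handed in when it is done.

Besides the shell and the picture viewer there is one more tool, called in YAML: its name, and indented under it one key for each argument. send_rows: Moves the arm, as the interface text tells. Its arguments: {"type":"object","properties":{"offset":{"type":"array"},"roll":{"type":"array"},"jaw":{"type":"number"},"newtons":{"type":"number"}},"required":["offset","roll"]}

```bash
ls; mkdir -p pics; cat > h.py <<'E'
import numpy as np,cv2
from workcell import monitor,eyes,manip
def cam(n):
    im,d=eyes.camera(n);p=eyes.camera_params(n);f=200/np.tan(np.radians(p['fovy'])/2)
    return im,d,p,f
def world(u,v,z,p,f):
    "pixel -> world at depth z (arrays)"
    c=np.stack([(u-p['cx'])/f*z,(v-p['cy'])/f*z,z],-1)
    return (c-np.array(p['t']))@np.array(p['R'])
E
python3 - <<'E'
from h import *
for n in('scene','top'):
    im,d,p,f=cam(n);cv2.imwrite(f'pics/{n}0.png',im);np.savez(f'{n}0.npz',im=im,d=d);print(n,p,f)
s=monitor.get_obs();print({k:np.round(v,3) for k,v in s.items()})
E
```

```text
pics
scene {'fovy': 48.752136907297235, 'cx': 315.76952129348354, 'cy': 202.93943176699344, 'R': array([[-0.35521791,  0.9345684 , -0.0200536 ],
       [ 0.50685512,  0.17453535, -0.84417729],
       [-0.78544136, -0.31003116, -0.53568886]]), 't': array([ 0.20147497, -0.20021862,  1.53449374])} 441.38751042592156
top {'fovy': 53.061871942420424, 'cx': 320.21787908380514, 'cy': 187.7872377915642, 'R': array([[-0.0102261 , -0.99993259, -0.00549907],
       [-0.9817927 ,  0.01108346, -0.18963188],
       [ 0.18968004,  0.00345975, -0.98183986]]), 't': array([0.03248798, 0.57299566, 0.82370628])} 400.5961326396098
{'clock': np.float64(0.1), 'joint_pos': array([-1.284,  0.333, -0.065,  1.461,  0.022,  1.35 , -0.089]), 'joint_velocities': array([ 0.001, -0.001,  0.   ,  0.   ,  0.001,  0.001,  0.001]), 'tau': array([ 1.0000e-03, -6.2674e+01,  4.9000e-02, -3.9243e+01,  1.6000e-02,
        7.0000e-03, -0.0000e+00]), 'position': array([0.19 , 0.595, 0.231]), 'ee_rot': array([ 0.154,  0.988, -0.001, -0.   ]), 'ft_force': array([-0.296, -0.221,  0.216]), 'torque': array([ 0.024, -0.003, -0.047]), 'grip_width': np.float64(1.0)}
```

View pics/top0.png

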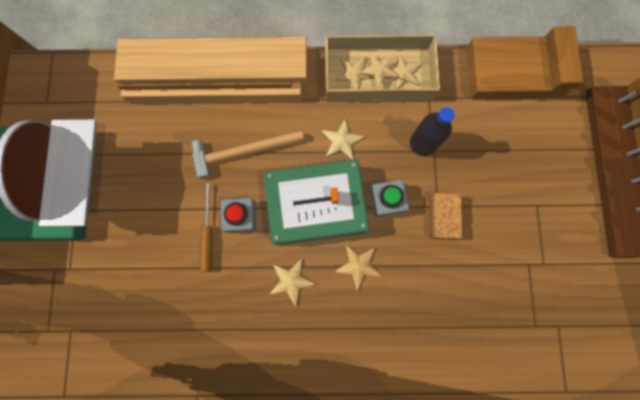

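View pics/scene0.png

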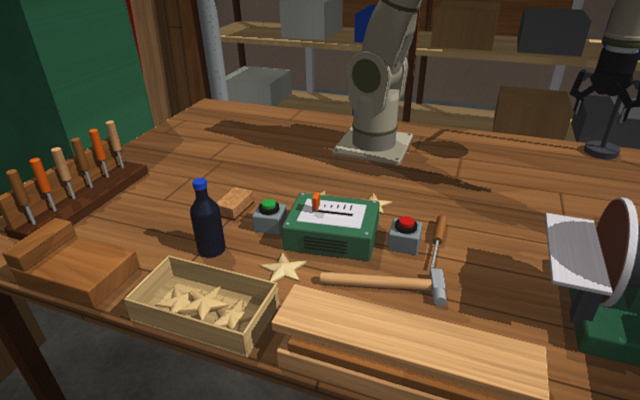

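Top view: the console is centred near (316,200), with the parked orange lever at (335,195) at its right (-y) end. Green is at (393,196), red at (235,213), and the bottle at (432,132). +y is to the left. The scene view agrees.

```bash
cat >> h.py <<'E'
def ray(u,v,h,p,f):
    "pixel -> world on plane z=h"
    R,t=np.array(p['R']),np.array(p['t']);o=-R.T@t
    d=R.T@np.array([(u-p['cx'])/f,(v-p['cy'])/f,1]);return o+d*(h-o[2])/d[2]
def mask(im,lo,hi):
    return cv2.inRange(cv2.cvtColor(im,cv2.COLOR_BGR2HSV),lo,hi)
E
python3 - <<'E'
from h import *
for n in('top','scene'):
    q=np.load(n+'0.npz');im,d=q['im'],q['d'];p=eyes.camera_params(n);f=200/np.tan(np.radians(p['fovy'])/2)
    V,U=np.mgrid[:400,:640];W=world(U,V,d,p,f)
    Z=W[...,2]; roi=(d>0)&(W[...,0]>.35)&(W[...,0]<.8)&(abs(W[...,1])<.4)
    for nm,lo,hi,h in(('lever',(3,170,120),(16,255,255),.116),('green',(50,180,90),(75,255,255),.072),('red',(0,190,100),(4,255,255),.072),('blue',(110,150,60),(125,255,255),.19)):
        m=(mask(im,lo,hi)>0)&roi
        k,l,s,c=cv2.connectedComponentsWithStats(m.astype(np.uint8))
        if k<2: print(n,nm,'none');continue
        i=1+s[1:,4].argmax();m=l==i;P=W[m];top=P[P[:,2]>h-.004]
        print(n,nm,s[i],'px',c[i].round(1),'ray',ray(*c[i],h,p,f).round(4),'zmax',np.percentile(P[:,2],[5,50,95]).round(3),'top',len(top),top.mean(0).round(4) if len(top) else '',(np.ptp(top,axis=0)).round(3) if len(top) else '')
    m=(roi&(abs(Z-.07)<.004)&(W[...,1]<.2)&(W[...,1]>-.2)).astype(np.uint8)
    m=cv2.morphologyEx(m,cv2.MORPH_OPEN,np.ones((5,5)))
    k,l,s,c=cv2.connectedComponentsWithStats(m);i=1+s[1:,4].argmax()
    P=W[l==i][:,:2].astype(np.float32);r=cv2.minAreaRect(P);print(n,'console',r,len(P))
    w=roi&(Z>.05); print('obst max z',Z[roi].max())
im=np.load('top0.npz')['im'];cv2.imwrite('pics/crop.png',cv2.resize(im[140:260,190:420],None,fx=3.4,fy=3.4,interpolation=cv2.INTER_CUBIC))
E
```

```text
top lever [200 227   9  44 297] px [203.9 248.9] ray [0.4407 0.2579 0.116 ] zmax [0.019 0.024 0.027] top 0  
top green [385 188  15  14 154] px [391.7 194.9] ray [ 0.5528 -0.1267  0.072 ] zmax [0.069 0.072 0.074] top 153 [ 0.5529 -0.1268  0.0715] [0.028 0.03  0.007]
top red [226 205  17  17 223] px [234.2 212.8] ray [0.5179 0.2097 0.072 ] zmax [0.064 0.071 0.074] top 207 [0.5187 0.2093 0.0714] [0.033 0.033 0.008]
top blue [438 108  16  14 171] px [445.4 114.7] ray [ 0.6869 -0.2153  0.19  ] zmax [0.182 0.189 0.191] top 151 [ 0.6881 -0.2169  0.1892] [0.027 0.027 0.005]
top console ((0.5442992448806763, 0.03645460307598114), (0.15781505405902863, 0.2077842503786087), 7.133409023284912) 6561
obst max z 0.19250979723399925
scene lever [312 192   8  18  87] px [316.1 198.7] ray [0.5676 0.0035 0.116 ] zmax [0.088 0.113 0.118] top 46 [ 0.5545 -0.0032  0.1162] [0.031 0.014 0.007]
scene green [271 200   4   4  10] px [272.4 201.5] ray [ 0.5495 -0.121   0.072 ] zmax [0.071 0.073 0.075] top 10 [ 0.5514 -0.12    0.0733] [0.013 0.013 0.004]
scene red [399 216  16  12 126] px [406.8 221.1] ray [0.5253 0.2102 0.072 ] zmax [0.065 0.073 0.075] top 111 [0.5245 0.2089 0.0728] [0.034 0.033 0.007]
scene blue [193 178  14  13 145] px [199.5 183.9] ray [ 0.7036 -0.2105  0.19  ] zmax [0.174 0.188 0.192] top 88 [ 0.6956 -0.2169  0.19  ] [0.03  0.026 0.007]
scene console ((0.5478888750076294, 0.03512745350599289), (0.1600942313671112, 0.2087639570236206), 7.312686920166016) 2952
obst max z 0.19291193262605896
```

View pics/crop.png

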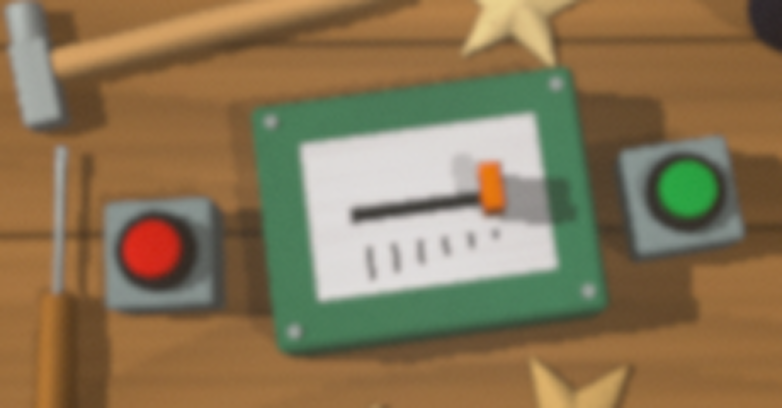

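send_rows:
  offset:
    - [-27,-24,0]
    - [-53,-49,0]
    - [-80,-73,0]
    - [-106,-97,0]
    - [-133,-122,0]
  roll: [0,0,0,0,0]
  jaw: 0
  newtons: 60

```text
clock: 0.52
position: [0.2804, 0.4369, 0.2309]
ee_rot: [0.154, 0.988, -0.0, -0.0]
ft_force: [1.7, 0.5, -0.6]
grip_width: 0.302
```

```bash
python3 - <<'E'
from h import *
# sharper lever estimate from the top picture taken at the start
q=np.load('top0.npz');im,d=q['im'],q['d'];p=eyes.camera_params('top');f=200/np.tan(np.radians(p['fovy'])/2)
m=mask(im,(3,150,110),(18,255,255));m[:,:325]=0;m[:,345:]=0;m[:180]=0;m[212:]=0
v,u=np.nonzero(m);W=world(u,v,d[v,u],p,f);T=W[W[:,2]>.108]
print(len(u),u.mean(),v.mean(),W[:,2].min(),len(T),T.mean(0),np.ptp(T,axis=0),cv2.minAreaRect(T[:,:2].astype(np.float32)))
E
```

```text
83 334.03614457831327 194.86746987951807 0.07135586206740963 78 [ 0.54716522 -0.00220724  0.11490794] [0.02687203 0.01208547 0.00869254] ((0.5479037761688232, -0.002336887177079916), (0.02713879756629467, 0.011626514606177807), 7.2387309074401855)
```

send_rows:
  offset:
    - [-27,-24,0]
    - [-53,-49,0]
    - [-80,-73,0]
    - [-106,-97,0]
    - [-133,-122,0]
  roll: [0,0,0,0,0]

```text
clock: 0.93
position: [0.3698, 0.2801, 0.2312]
ee_rot: [0.154, 0.988, 0.0, -0.0]
ft_force: [1.3, 0.1, -0.3]
grip_width: -0.002
```

send_rows:
  offset:
    - [-27,-24,0]
    - [-53,-49,0]
    - [-80,-73,0]
    - [-106,-97,0]
    - [-133,-122,0]
  roll: [0,0,0,0,0]

```text
clock: 1.35
position: [0.4593, 0.1234, 0.2312]
ee_rot: [0.154, 0.988, 0.0, -0.0]
ft_force: [1.0, 1.4, 0.4]
grip_width: -0.0
```

send_rows:
  offset:
    - [-27,-24,0]
    - [-53,-49,0]
    - [-80,-73,0]
    - [-106,-97,0]
    - [-133,-122,0]
  roll: [0,0,0,0,0]

```text
clock: 1.77
position: [0.5488, -0.033, 0.2312]
ee_rot: [0.154, 0.988, 0.0, -0.0]
ft_force: [0.2, -0.5, -0.1]
grip_width: 0.001
```

send_rows:
  offset:
    - [0,0,0]
    - [0,0,0]
    - [0,0,0]
    - [0,0,0]
    - [0,0,0]
  roll: [-0.1,-0.2,-0.3,-0.4,-0.435]

```text
clock: 2.18
position: [0.5482, -0.0318, 0.2309]
ee_rot: [-0.065, 0.998, -0.0, -0.0]
ft_force: [0.3, -0.1, -0.7]
grip_width: 0.003
```

send_rows:
  offset:
    - [-6,-11,0]
    - [-6,-11,30]
    - [-6,-11,60]
    - [-6,-11,90]
    - [-6,-11,110]
  roll: [0,0,0,0,0]

```text
clock: 2.6
position: [0.5543, -0.0418, 0.1183]
ee_rot: [-0.063, 0.998, 0.0, -0.001]
ft_force: [0.1, -0.8, -0.4]
grip_width: 0.003
```

send_rows:
  offset:
    - [0,0,10]
    - [0,0,20]
    - [0,0,27]
    - [0,0,27]
    - [0,0,27]
  roll: [0,0,0,0,0]

```text
clock: 3.02
position: [0.5562, -0.0419, 0.0949]
ee_rot: [-0.063, 0.998, 0.0, 0.0]
ft_force: [0.6, -0.4, 0.6]
grip_width: 0.005
```

```bash
python3 - <<'E'
from h import *
im,d,p,f=cam('scene');a=cv2.resize(im[110:270,230:430],None,fx=3,fy=3,interpolation=cv2.INTER_CUBIC);cv2.imwrite('pics/s1.png',a)
print(monitor.get_obs()['ft_force'])
E
```

```text
[-0.10132733 -0.49365787  0.28755536]
```

View pics/s1.png

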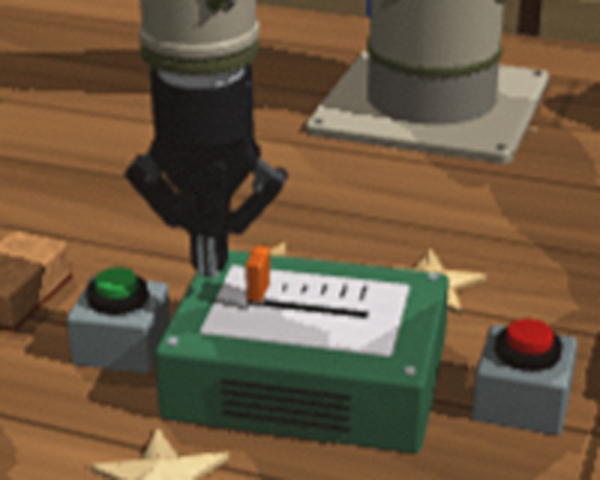

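Shut fingers stand at crop (208,255), beside the lever at (258,275) on its short-mark side, with a gap between them. Now I advance slowly to make contact.

send_rows:
  offset:
    - [0,3,0]
    - [0,6,0]
    - [0,9,0]
    - [0,11,0]
    - [0,12,0]
  roll: [0,0,0,0,0]

```text
clock: 3.48
position: [0.5543, -0.0292, 0.0944]
ee_rot: [-0.063, 0.998, 0.0, 0.0]
ft_force: [-0.1, 0.0, 0.1]
grip_width: -0.0
```

send_rows:
  offset:
    - [0,1,0]
    - [0,2,0]
    - [0,2,0]
    - [0,2,0]
    - [0,2,0]
  roll: [0,0,0,0,0]

```text
clock: 3.9
position: [0.554, -0.0281, 0.0943]
ee_rot: [-0.062, 0.998, 0.0, 0.0]
ft_force: [-0.1, -0.7, 0.2]
grip_width: -0.004
```

send_rows:
  offset:
    - [0,1,0]
    - [0,2,0]
    - [0,2,0]
    - [0,2,0]
    - [0,2,0]
  roll: [0,0,0,0,0]

```text
clock: 4.32
position: [0.5538, -0.026, 0.0943]
ee_rot: [-0.063, 0.998, 0.0, 0.0]
ft_force: [0.9, 0.4, -0.0]
grip_width: 0.002
```

send_rows:
  offset:
    - [0,1,0]
    - [0,2,0]
    - [0,2,0]
    - [0,2,0]
    - [0,2,0]
  roll: [0,0,0,0,0]

```text
clock: 4.73
position: [0.5535, -0.0239, 0.0943]
ee_rot: [-0.063, 0.998, 0.0, 0.0]
ft_force: [1.5, 0.5, -0.3]
grip_width: 0.002
```

send_rows:
  offset:
    - [0,1,0]
    - [0,2,0]
    - [0,2,0]
    - [0,2,0]
    - [0,2,0]
  roll: [0,0,0,0,0]

```text
clock: 5.15
position: [0.5533, -0.0223, 0.0943]
ee_rot: [-0.062, 0.998, -0.0, -0.0]
ft_force: [1.0, -2.1, -0.1]
grip_width: 0.003
```

send_rows:
  offset:
    - [0,1,0]
    - [0,2,0]
    - [0,2,0]
    - [0,2,0]
    - [0,2,0]
  roll: [0,0,0,0,0]

```text
clock: 5.57
position: [0.553, -0.0202, 0.0943]
ee_rot: [-0.062, 0.998, -0.0, 0.0]
ft_force: [-0.4, -4.6, -0.4]
grip_width: 0.0
```

send_rows:
  offset:
    - [0,1,0]
    - [0,2,0]
    - [0,2,0]
    - [0,2,0]
    - [0,2,0]
  roll: [0,0,0,0,0]

```text
clock: 5.98
position: [0.5527, -0.0175, 0.0943]
ee_rot: [-0.063, 0.998, 0.0, -0.0]
ft_force: [-1.1, -1.5, 0.8]
grip_width: -0.003
```

send_rows:
  offset:
    - [0,1,0]
    - [0,2,0]
    - [0,2,0]
    - [0,2,0]
    - [0,2,0]
  roll: [0,0,0,0,0]

```text
clock: 6.4
position: [0.5525, -0.0156, 0.0943]
ee_rot: [-0.063, 0.998, 0.0, -0.0]
ft_force: [0.7, 0.6, -0.7]
grip_width: 0.002
```

First click felt: the force peaked at 4.6 N near y=-0.020 and dropped by -0.0175. I expect the second snap near y≈-0.002.

send_rows:
  offset:
    - [0,1,0]
    - [0,2,0]
    - [0,3,0]
    - [0,4,0]
    - [0,4,0]
  roll: [0,0,0,0,0]

```text
clock: 6.82
position: [0.552, -0.0117, 0.0943]
ee_rot: [-0.063, 0.998, 0.0, 0.0]
ft_force: [0.5, -0.4, 0.1]
grip_width: 0.001
```

send_rows:
  offset:
    - [0,1,0]
    - [0,2,0]
    - [0,2,0]
    - [0,2,0]
    - [0,2,0]
  roll: [0,0,0,0,0]

```text
clock: 7.23
position: [0.5518, -0.0101, 0.0943]
ee_rot: [-0.063, 0.998, 0.0, 0.0]
ft_force: [-0.1, -0.1, -0.2]
grip_width: 0.001
```

send_rows:
  offset:
    - [0,1,0]
    - [0,2,0]
    - [0,2,0]
    - [0,2,0]
    - [0,2,0]
  roll: [0,0,0,0,0]

```text
clock: 7.65
position: [0.5515, -0.008, 0.0943]
ee_rot: [-0.063, 0.998, 0.0, -0.0]
ft_force: [0.2, 0.1, -0.4]
grip_width: -0.001
```

send_rows:
  offset:
    - [0,1,0]
    - [0,2,0]
    - [0,2,0]
    - [0,2,0]
    - [0,2,0]
  roll: [0,0,0,0,0]

```text
clock: 8.07
position: [0.5513, -0.0064, 0.0943]
ee_rot: [-0.062, 0.998, -0.0, 0.0]
ft_force: [1.0, -3.6, 0.0]
grip_width: 0.001
```

send_rows:
  offset:
    - [0,1,0]
    - [0,2,0]
    - [0,2,0]
    - [0,2,0]
    - [0,2,0]
  roll: [0,0,0,0,0]

```text
clock: 8.48
position: [0.551, -0.0043, 0.0943]
ee_rot: [-0.062, 0.998, -0.0, 0.0]
ft_force: [0.6, -3.8, 0.1]
grip_width: -0.001
```

send_rows:
  offset:
    - [0,1,0]
    - [0,2,0]
    - [0,2,0]
    - [0,2,0]
    - [0,2,0]
  roll: [0,0,0,0,0]

```text
clock: 8.9
position: [0.5507, -0.0016, 0.0943]
ee_rot: [-0.063, 0.998, 0.0, -0.0]
ft_force: [-0.2, -1.5, -0.6]
grip_width: -0.003
```

Second click came 16 mm later, as expected. On to the third, expected near y≈+0.0145.

send_rows:
  offset:
    - [0,1,0]
    - [0,2,0]
    - [0,2,0]
    - [0,2,0]
    - [0,2,0]
  roll: [0,0,0,0,0]

```text
clock: 9.32
position: [0.5505, 0.0003, 0.0942]
ee_rot: [-0.063, 0.998, 0.0, -0.0]
ft_force: [-0.3, -1.3, -0.6]
grip_width: -0.003
```

send_rows:
  offset:
    - [0,1,0]
    - [0,2,0]
    - [0,3,0]
    - [0,4,0]
    - [0,4,0]
  roll: [0,0,0,0,0]

```text
clock: 9.73
position: [0.55, 0.0041, 0.0943]
ee_rot: [-0.063, 0.998, 0.0, -0.0]
ft_force: [-0.1, 1.0, 0.0]
grip_width: -0.002
```

send_rows:
  offset:
    - [0,1,0]
    - [0,2,0]
    - [0,3,0]
    - [0,4,0]
    - [0,4,0]
  roll: [0,0,0,0,0]

```text
clock: 10.15
position: [0.5495, 0.0079, 0.0943]
ee_rot: [-0.063, 0.998, 0.0, -0.0]
ft_force: [-0.2, -0.1, -0.1]
grip_width: 0.001
```

send_rows:
  offset:
    - [0,1,0]
    - [0,2,0]
    - [0,2,0]
    - [0,2,0]
    - [0,2,0]
  roll: [0,0,0,0,0]

```text
clock: 10.57
position: [0.5493, 0.0095, 0.0943]
ee_rot: [-0.062, 0.998, -0.0, 0.0]
ft_force: [0.9, -2.9, -0.6]
grip_width: 0.002
```

send_rows:
  offset:
    - [0,1,0]
    - [0,2,0]
    - [0,2,0]
    - [0,2,0]
    - [0,2,0]
  roll: [0,0,0,0,0]

```text
clock: 10.98
position: [0.549, 0.0115, 0.0943]
ee_rot: [-0.062, 0.998, -0.0, 0.0]
ft_force: [0.6, -3.8, 0.6]
grip_width: -0.004
```

send_rows:
  offset:
    - [0,1,0]
    - [0,2,0]
    - [0,3,0]
    - [0,3,0]
    - [0,3,0]
  roll: [0,0,0,0,0]

```text
clock: 11.4
position: [0.5486, 0.0159, 0.0943]
ee_rot: [-0.063, 0.998, 0.001, -0.0]
ft_force: [0.3, 1.1, -0.3]
grip_width: -0.002
```

```bash
python3 - <<'E'
from h import *
im,d,p,f=cam('scene');a=cv2.resize(im[170:270,250:430],None,fx=4,fy=4,interpolation=cv2.INTER_CUBIC);cv2.imwrite('pics/s2.png',a)
V,U=np.mgrid[:400,:640]
m=mask(im,(3,170,120),(16,255,255))>0;m[:,:290]=0;m[:,380:]=0;m[:180]=0;m[230:]=0
W=world(U,V,d,p,f)[m];T=W[W[:,2]>.112];print(len(T),T.mean(0),monitor.get_obs()['ft_force'])
print('travel',(T.mean(0)-[.5545,-.0032,.1162])@[-.126,.992,0])
E
```

```text
44 [0.56714302 0.04411224 0.12879772] [-0.67094782  0.02856782 -0.26552334]
travel 0.045340726023797975
```

View pics/s2.png

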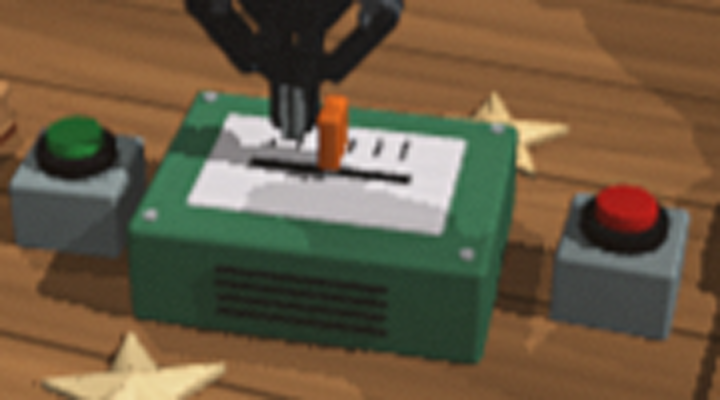

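Three clicks felt. The lever stands at crop (332,135) with its own mark just behind it and two longer marks to its right, so it is at the third. Next I back off, rise, and go over the green button.

send_rows:
  offset:
    - [0,-6,0]
    - [0,-12,-10]
    - [0,-20,-30]
    - [3,-40,-46]
    - [6,-65,-46]
  roll: [0,0,0,0,0]

```text
clock: 11.87
position: [0.5527, -0.0504, 0.1442]
ee_rot: [-0.064, 0.998, 0.0, 0.003]
ft_force: [0.4, -0.6, 0.2]
grip_width: 0.002
```

send_rows:
  offset:
    - [3,-25,0]
    - [6,-50,0]
    - [8,-70,0]
    - [8,-76,0]
    - [8,-76,0]
  roll: [0,0,0,0,0]

```text
clock: 12.28
position: [0.5522, -0.1295, 0.141]
ee_rot: [-0.061, 0.998, -0.0, 0.0]
ft_force: [0.4, 1.0, -0.6]
grip_width: -0.003
```

```bash
python3 - <<'E'
from h import *
im,d,p,f=cam('scene');a=cv2.resize(im[120:270,230:430],None,fx=3.5,fy=3.5,interpolation=cv2.INTER_CUBIC);cv2.imwrite('pics/s3.png',a)
V,U=np.mgrid[:400,:640]
W=world(U,V,d,p,f)
m=mask(im,(3,170,120),(16,255,255))>0;m[:,:290]=0;m[:,380:]=0;m[:180]=0;m[230:]=0
T=W[m];T=T[(T[:,2]>.112)&(T[:,2]<.12)];print(len(T),T.mean(0),'travel',(T.mean(0)-[.5545,-.0032,.1162])@[-.126,.992,0])
m=mask(im,(50,150,50),(75,255,255))>0;m[:,:255]=0;m[:,290:]=0;T=W[m];T=T[abs(T[:,2]-.072)<.004];print(len(T),T.mean(0),np.ptp(T,axis=0))
E
```

```text
43 [0.54843846 0.04393347 0.1165246 ] travel 0.04752015189104213
86 [ 0.56075251 -0.12737944  0.07240931] [0.02922245 0.02944585 0.00744989]
```

View pics/s3.png

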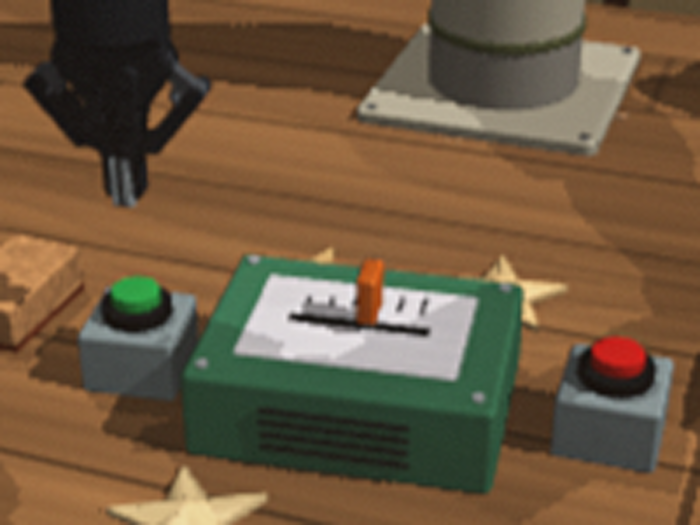

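Lever travel now measures 47.5 mm. Tool is over the green button, so I press it now.

send_rows:
  offset:
    - [-2,2,20]
    - [-3,2,40]
    - [-3,2,55]
    - [-3,2,62]
    - [-3,2,64]
  roll: [0,0,0,0,0]

```text
clock: 12.75
position: [0.5546, -0.123, 0.0752]
ee_rot: [-0.063, 0.998, 0.0, -0.001]
ft_force: [-1.0, -0.3, -0.5]
grip_width: 0.0
```

send_rows:
  offset:
    - [0,0,2]
    - [0,0,4]
    - [0,0,6]
    - [0,0,8]
    - [0,0,8]
  roll: [0,0,0,0,0]

```text
clock: 13.17
position: [0.5557, -0.1244, 0.0687]
ee_rot: [-0.063, 0.998, 0.0, 0.001]
ft_force: [0.1, 1.7, 3.8]
grip_width: -0.004
```

send_rows:
  offset:
    - [0,0,1]
    - [0,0,2]
    - [0,0,3]
    - [0,0,3]
    - [0,0,3]
  roll: [0,0,0,0,0]

```text
clock: 13.58
position: [0.5558, -0.1244, 0.0661]
ee_rot: [-0.063, 0.998, 0.0, 0.001]
ft_force: [-1.5, 2.5, 9.0]
grip_width: 0.003
```

send_rows:
  offset:
    - [0,0,1]
    - [0,0,1]
    - [0,0,1]
    - [0,0,1]
    - [0,0,1]
  roll: [0,0,0,0,0]

```text
clock: 14.0
position: [0.5558, -0.1244, 0.0659]
ee_rot: [-0.063, 0.998, 0.0, 0.001]
ft_force: [-4.1, 3.1, 19.5]
grip_width: -0.003
```

send_rows:
  offset:
    - [0,0,-8]
    - [0,0,-25]
    - [0,0,-50]
    - [0,0,-80]
    - [0,0,-110]
  roll: [0,0,0,0,0]

```text
clock: 14.42
position: [0.5541, -0.125, 0.1748]
ee_rot: [-0.062, 0.998, -0.0, -0.001]
ft_force: [0.5, 0.3, 0.3]
grip_width: 0.0
```

send_rows:
  offset:
    - [0,0,-10]
    - [0,0,-10]
    - [0,0,-10]
    - [0,0,-10]
    - [0,0,-10]
  roll: [0,0,0,0,0]

```text
clock: 14.83
position: [0.5542, -0.1245, 0.1827]
ee_rot: [-0.063, 0.998, 0.0, -0.001]
ft_force: [-0.1, 0.3, 0.6]
grip_width: -0.003
```

```bash
python3 - <<'E'
from h import *
im,d,p,f=cam('scene');cv2.imwrite('pics/s4.png',im)
V,U=np.mgrid[:400,:640]
W=world(U,V,d,p,f)
m=mask(im,(3,170,120),(16,255,255))>0;m[:,:290]=0;m[:,380:]=0;m[:180]=0;m[230:]=0
T=W[m];T=T[(T[:,2]>.112)&(T[:,2]<.12)];print(len(T),'travel',(T.mean(0)-[.5545,-.0032,.1162])@[-.126,.992,0])
m=mask(im,(50,150,50),(75,255,255))>0;m[:,:255]=0;m[:,290:]=0;T=W[m];T=T[abs(T[:,2]-.072)<.008];print(len(T),T.mean(0),np.percentile(T[:,2],[50,90]))
print(monitor.get_obs()['ft_force'])
E
```

```text
44 travel 0.047470718566585815
100 [ 0.56144015 -0.12586179  0.07163503] [0.07264777 0.07440521]
[-0.65582343 -0.27270734 -0.20763544]
```

View pics/s4.png

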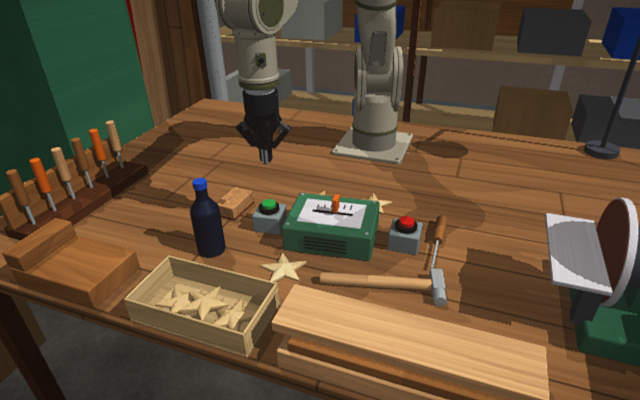

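The press met a hard stop 6 mm down, and the green button at (268,204) is up again. The lever is at (336,203), loose things are where they were, and the arm is clear.

```bash
python3 -c "
from h import *
print(manip.hand_in())"
```

```text
the job is handed in; nothing more can be done
None
```

I pushed the lever with the outside of the shut fingers to the third click, then pressed the green start button fully and let it come up. The job is handed in at about 15 s on the clock; no verdict is reported.

- **Lever:** I felt three force rises (roughly 4 to 4.6 N) and drops, 16 mm apart. The camera then put the travel at 47.5 mm, and it read the same after the button press.
- **Green button:** it stopped hard 6 mm down, with the force climbing to 19.5 N. Afterwards its top measured about 72 mm again, so it is up.
- **Everything else:** the red button was not touched. The loose things in the last scene picture look unmoved, though I did not measure them. The arm is clear of everything at about 0.18 m.
- **Disagreements:** the two cameras differed by up to 8 mm in x on the lever and the red and green buttons. One lever height also read 129 mm instead of 116 mm while the fingers stood next to it; with the fingers away it read 116.5 mm.

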